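# Find the balance of a laser head and lay it in its V-mounts

### The arm

A 6-joint arm with a two-finger parallel gripper is mounted at the origin on the work surface. World frame = base frame: x ahead of the robot, y to its left, z up, the work surface at z = 0. Lengths are in m, angles in rad, forces in N, time in s.
With the tool pointing down it reaches from about 0.25 to 0.775 m from the base axis. Payload 4 kg.
Tool frame: the origin (TCP) lies on the centre line of the jaws, within the pads' length; the fingertips stand 14 mm ahead of it and the grasp point (between the pads) lies 5 mm behind it; z points along the fingers, y is the direction in which the jaws open and shut (so a half turn about z gives the same grasp; the last joint's range is limited). The gripper opens to 94 mm and grips with 3 to 60 N. Pads are 16 mm wide; open, the fingers measure 119 mm over their backs; the gripper's body (75 mm by 177 mm) begins 78 mm behind the grasp point.
Start: joints at [-1.314, 0.087, 1.371, -0, 1.684, -0.103], TCP at [0.194, -0.515, 0.22] pointing down, gripper open.
Joint ranges: [-3.1, 3.1], [-0.76, 2.03], [0.27, 2.55], [-1.08, 4.22], [0.17, 2.65], [-2.57, 2.57]. Speed limits (rad/s): [2.79, 2.79, 3.14, 3.14, 3.14, 3.14].

### API

Orientations are given as a unit quaternion [w, x, y, z].
In Python, from workcell import bot gives the robot as it stands.
- The arm moves only by the tool servo_tool, never from a script. Its arguments are lists of equal length, an entry for each row: "hand": the closure in counts, from 0 (fully open) to 255 (shut); "dp": the shift along the world's x, y, z in m, a list of three; "rotation": the turn, a rotation vector about the world's x, y, z in degrees, a list of three. In form: {"hand": [hand, ...], "dp": [[tx, ty, tz], ...], "rotation": [[rx, ry, rz], ...]}. A call has exactly 10 rows; each row is the pose to reach, as a shift and turn from the pose commanded when the call began; what a row does not reach only later rows make up. A row lasts 1/8 s, in which the tool goes at most 62.5 mm and 10.7 degrees, less where a joint would pass 70% of its speed; a pose out of reach is approached as far as the arm can. A call with a gripper value outside its range is refused whole. The fingers move at their own pace and stop on an object; "grip_force" is the grip in N (left out, the last holds). Time passes only in rows, so rows that repeat a pose let the fingers close, or fill a call up. It gives the time, the measured TCP pose, the force and the opening at its end, in the units of the state.
- bot.sense(): the state, without advancing time (a new reading comes with each control period).
- bot.grab_frame(name): name is "scene" or "side" or "wrist"; returns the picture (480x640x3 uint8, red, green, blue); there is no depth.
- bot.camera_params(name): a dict with "mtx" (3x3 intrinsics, pixels), "k1" (the pictures are not rectified: a ray, as slopes to the right and down, at radius r is drawn at 1 + k1 r^2 times it, then the intrinsics apply), "cam_to_world" (4x4, takes a point from camera to world coordinates); the wrist camera has in their place "mount" (4x4, takes a point from camera to tool coordinates, whose origin is the TCP and whose axes are the flange's). Camera axes: x right, y down, z forward; pixel columns grow to the right and rows downward; lengths in m; the calibration is good to about 2 mm. A picture is of the moment at which its call begins: read the wrist's pose just before it. camera_params takes no time and is no camera call.
- bot.hand_in(): hands the job in, once; it reports no verdict.
The state is a dict: "clock": time; "joint_positions": joint angles; "dq": joint speeds; "joint_efforts": joint torques, N m; "position": TCP position; "orientation": TCP orientation; "contact_force": force on the tool from outside, world axes, zero at the start; "ft_torque": the same for the moment, N m; "opening": finger opening in m.
Only numpy, scipy, OpenCV 4.12 (cv2) and the standard library are available. Lean on these libraries where they do the work, as an engineer would, in place of code of your own. Each camera call takes 0.05 s, during which the arm holds its last target.

### The job

Move the cylindrical laser head from the wooden bench rest into the two V-mounts of the optical plate, beam end towards the plate's aperture bracket, with a light grip of at most 20 N because its housing is thin. Where it balances cannot be seen: find the place along the barrel by small trial lifts of about a centimetre, and only when it hangs level lift it clear and carry it, never letting it tip by as much as ten degrees. Lay it down softly, fully seated in both V-mounts and centred lengthwise to within a centimetre, let go, and leave the other things on the bench where they are.

Things in the scene. Friction and masses are not known exactly. Their poses are not given: they have to be found in the camera images.
- laser_mid (a point): The laser head: smooth, slippery round metal barrel, 40 mm diameter, 330 mm long, black end caps, 0.80 kg in all. This point is on its axis, half-way along; x runs along the barrel to the beam end. It may be rolled about x. Its balance point lies on the axis up to 81 mm from here towards either end, different each time and not visible. A squeeze above 25 N would dent it.
- laser_front (a point): Centre of the laser head's beam end (the end with the small round aperture disc; the other has a socket), 165 mm from its middle. In a grip of 15 to 20 N the bare barrel is held level only within about a centimetre of the balance point; gripped farther off it slips and pivots between the pads as it is lifted, and the heavy end stays down.
- rest: The wooden bench rest the laser head lies on at the start, fixed. Origin on the bench under its middle; x along the laser head. Base 310 x 85 x 10 mm; two V-blocks (90 degree vee, 14 mm thick along x, 72 mm wide) at x = +130 and -130 mm hold the barrel's axis 58 mm above the bench; their tops are 4 mm below that axis. Between them the fingers have room down to the base.
- mount: The optical plate, fixed. Origin on the bench under the middle between its V-mounts; x points to the aperture bracket. Plate 410 x 125 x 12 mm (x -190 to +220); V-mounts like the rest's (14 mm thick, 72 mm wide, feet 96 mm) at x = +130 and -130 mm; upright aperture bracket, 64 mm wide, 98 mm high, at x = 193 to 201; filter block 34 x 24 mm, 34 mm high, at x = 40, y = 46 mm.
- mount_axis (a point): The point, fixed on the optical plate, where the middle of the laser head's axis belongs: 78 mm above the bench, half-way between the V-mounts. Axes as the plate's: the seated laser head lies along x, beam end to +x. The V-mounts' tops are 4 mm below this height.
- tube_rack: Bystander: white rack of small tubes, 72 x 190 mm, 78 mm high. Origin under its centre.
- calculator: Bystander: black desk calculator, 140 x 85 x 16 mm. Origin under its centre.
- mouse: Bystander: grey computer mouse, 105 x 60 mm, 34 mm high. Origin under its centre.
- amber_bottle: Bystander: brown glass bottle, 68 mm across, 150 mm high. Origin under its centre.
- beaker: Bystander: glass beaker, 70 mm across, 85 mm high. Origin under its centre.
- strap_a: Bystander: steel hold-down strap for the V-mounts, 90 x 14 mm, 32 mm high, lying loose. Origin under its centre.
- strap_b: Bystander: the second, equal hold-down strap. Origin under its centre.
- hex_driver: Bystander: driver with a black handle, 160 mm long, lying. Origin under it.

How it is judged:
By the outcome, as a careful person would: the job done as asked, in the order asked, and still so for the second after the job is handed in, with the robot touching nothing.
It also fails if it takes over 72 s, if anything falls off the work surface, if the arm or the gripper's body presses on something with over 40 N, if the wrist force passes 120 N, or if a joint passes its speed limit or range.

## Working session

There is one attempt and no reset: what is moved stays moved. The work goes in short steps, Python scripts to look and compute and a tool call to move; the robot and the scene stay as the last step left them, time stands still between calls to the robot, and variables do not carry over. Pictures are saved under pics/ and viewed, and the job is handed in when it is done.

Besides the shell and the picture viewer there is one more tool, called after ">>>" by a JSON object that holds its "op" and its "data". servo_tool: Moves the arm, as the interface text tells. Its arguments: {"type":"object","properties":{"hand":{"type":"array"},"dp":{"type":"array"},"rotation":{"type":"array"},"grip_force":{"type":"number"}},"required":["hand","dp","rotation"]}

```bash
ls; mkdir -p pics; python3 - <<'E'
from workcell import bot
import cv2
print(bot.sense())
for n in ("scene","side","wrist"):
    p=bot.camera_params(n); print(n,p)
    cv2.imwrite(f"pics/{n}0.png",bot.grab_frame(n)[:,:,::-1])
E
```

```text
pics
{'clock': 0.0, 'joint_positions': array([-1.31409166e+00,  8.78972120e-02,  1.37224004e+00, -2.90199657e-05,
        1.68356204e+00, -1.03107544e-01]), 'dq': array([-0.00237994,  0.00116708,  0.00229482, -0.00010163,  0.00072292,
        0.0007688 ]), 'joint_efforts': array([-1.11006455e-03, -3.40185642e+01, -3.02432263e+01,  7.17796222e-02,
        3.30775569e-02, -1.81462215e-04]), 'position': array([ 0.19350698, -0.51429149,  0.21834292]), 'orientation': array([-1.04910664e-03,  9.83860242e-01,  1.78935506e-01, -9.51908235e-05]), 'contact_force': array([ 0.66366888,  0.08350574, -0.36044162]), 'ft_torque': array([-0.01744361,  0.00123791,  0.02155555]), 'opening': 0.09377451441494879}
scene {'mtx': array([[450.79263414,   0.        , 312.87238605],
       [  0.        , 450.79263414, 238.32119771],
       [  0.        ,   0.        ,   1.        ]]), 'k1': -0.07821705059132959, 'cam_to_world': array([[-0.74340643,  0.48816894, -0.45720669,  0.94832678],
       [ 0.66863053,  0.5595282 , -0.48975648,  0.4415005 ],
       [ 0.01673613, -0.66979047, -0.74236152,  0.73945814],
  
[... 364 characters left out ...]
5, -0.61267372,  0.6883238 ],
       [ 0.00171264, -0.64902063, -0.76076888,  0.92941317],
       [ 0.        ,  0.        ,  0.        ,  1.        ]])}
wrist {'mtx': array([[335.41602742,   0.        , 316.11918995],
       [  0.        , 335.41602742, 244.37885776],
       [  0.        ,   0.        ,   1.        ]]), 'k1': 0.00989669324707694, 'mount': array([[ 1.47908883e-04, -9.61438423e-01, -2.75020246e-01,
         8.01115573e-02],
       [ 9.99999899e-01,  2.57295831e-05,  4.47863239e-04,
         8.44338078e-05],
       [-4.23516770e-04, -2.75020285e-01,  9.61438331e-01,
        -1.65407427e-01],
       [ 0.00000000e+00,  0.00000000e+00,  0.00000000e+00,
         1.00000000e+00]])}
```

View pics/scene0.png

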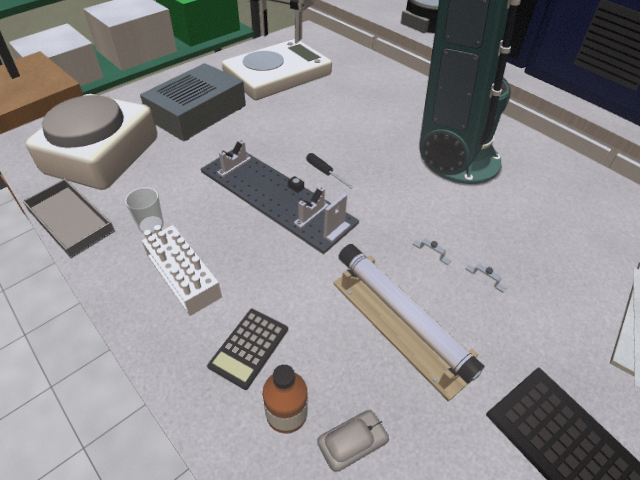

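View pics/side0.png

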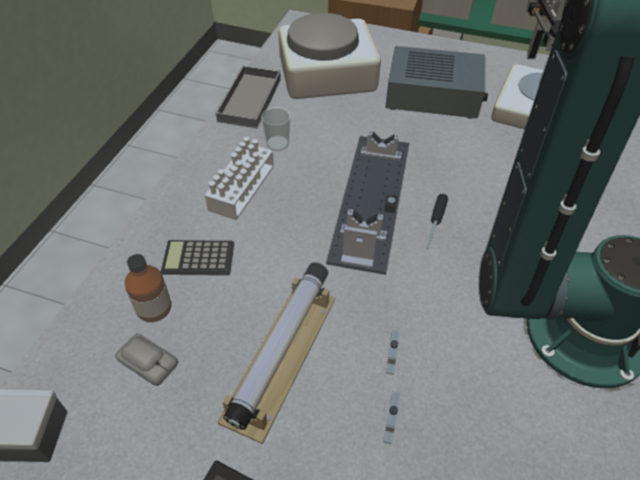

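View pics/wrist0.png

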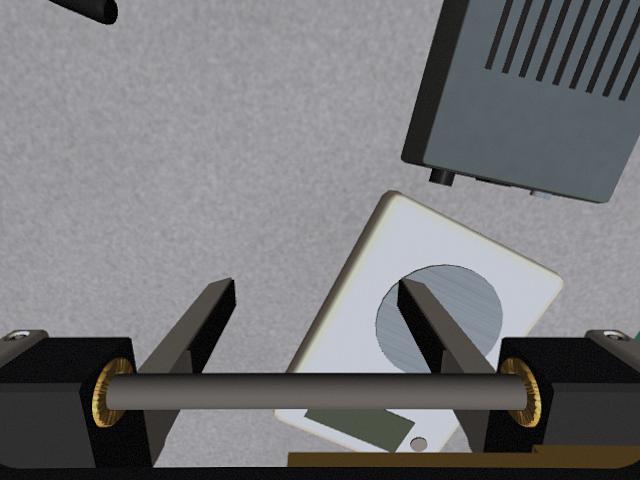

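```bash
python3 - <<'E'
import cv2,numpy as np
a=cv2.imread("pics/scene0.png");b=cv2.imread("pics/side0.png")
def crop(i,x,y,w,h,n):
    cv2.imwrite(n,cv2.resize(i[y:y+h,x:x+w],(w*4,h*4),interpolation=cv2.INTER_CUBIC))
crop(a,325,235,170,150,"pics/z1.png"); crop(a,195,130,170,125,"pics/z2.png")
crop(b,215,255,130,150+35,"pics/z3.png"); crop(b,325,125,90,150,"pics/z4.png")
for n in ("z3","z4"):
    i=cv2.imread(f"pics/{n}.png"); 
    if i.shape[0]>600: cv2.imwrite(f"pics/{n}.png",cv2.resize(i,None,fx=.75,fy=.75))
E
```

```text
(no output)
```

View pics/z1.png

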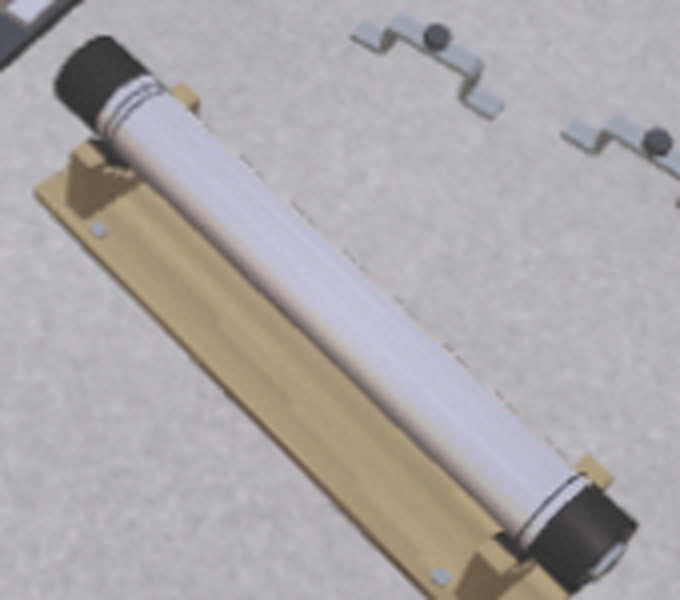

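View pics/z2.png

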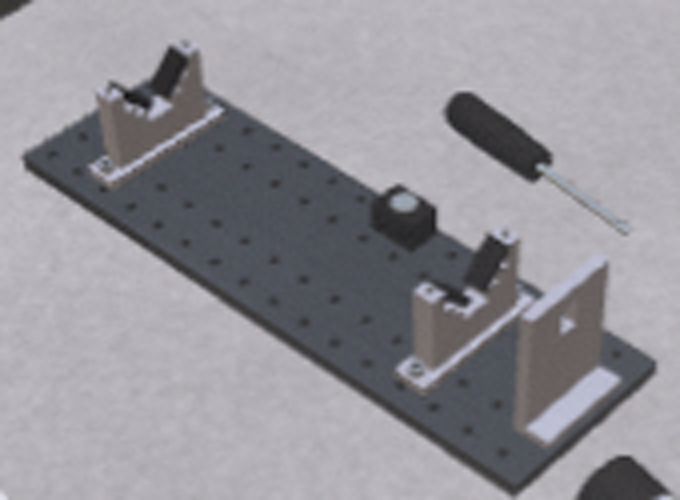

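View pics/z3.png

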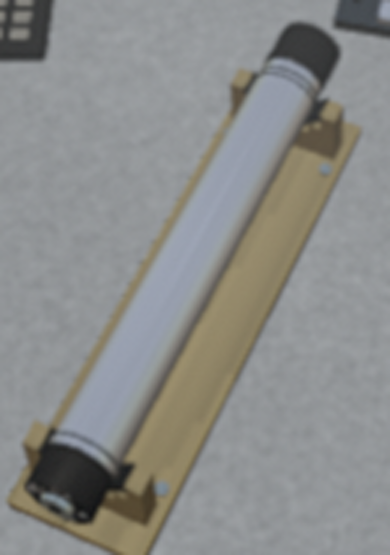

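View pics/z4.png

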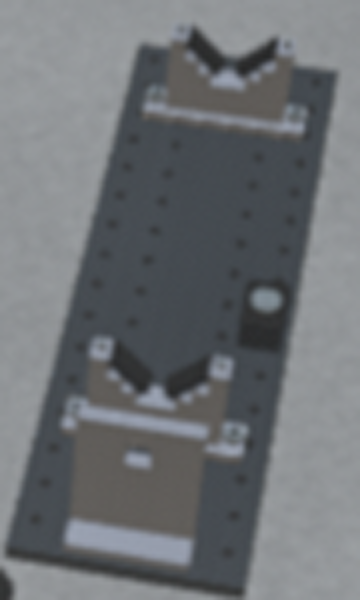

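```bash
cat > h.py <<'E'
import numpy as np,cv2
from workcell import bot
from scipy.spatial.transform import Rotation as R
def cam(n,s=None):
    p=bot.camera_params(n)
    if n=="wrist":
        s=s or bot.sense(); T=np.eye(4); q=s["orientation"]; T[:3,:3]=R.from_quat([q[1],q[2],q[3],q[0]]).as_matrix(); T[:3,3]=s["position"]
        return p["mtx"],p["k1"],T@p["mount"]
    return p["mtx"],p["k1"],p["cam_to_world"]
def ray(c,uv):
    K,k,T=c
    d=cv2.undistortPoints(np.array([[uv]],float),K,np.array([k,0,0,0.]))[0,0]
    v=T[:3,:3]@np.array([d[0],d[1],1]); return T[:3,3],v
def onz(c,uv,z):
    o,v=ray(c,uv); return o+v*(z-o[2])/v[2]
def proj(c,P):
    K,k,T=c; P=np.atleast_2d(P); W=np.linalg.inv(T)
    q=(W[:3,:3]@P.T).T+W[:3,3]
    return cv2.projectPoints(q,np.zeros(3),np.zeros(3),K,np.array([k,0,0,0.]))[0][:,0]
E
python3 - <<'E'
from h import *
np.set_printoptions(precision=4,suppress=True)
sc=cam("scene");sd=cam("side")
f=lambda x,y,ox,oy,s=4:((x+.5)/s-.5+ox,(y+.5)/s-.5+oy)
for n,p in dict(L=(25,158),Rr=(655,362),B=(515,490)).items(): print("plate sc",n,onz(sc,f(*p,195,130),.012))
for n,p in dict(bl=(8,550),br=(243,590),tr=(335,72),tl=(142,45)).items(): print("plate sd",n,onz(sd,f(*p,325,125),.012))
for n,p in dict(cap1a=(55,85),cap1b=(100,37),cap2a=(572,590),cap2b=(637,522)).items(): print("laser sc",n,onz(sc,f(*p,325,235),.058))
for n,p in dict(t1=(275,35),t2=(338,55),b1=(28,490),b2=(85,522)).items(): print("laser sd",n,onz(sd,f(*p,215,255,3),.058))
print("rest sc",onz(sc,f(38,190,325,235),.01)); 
for p in ((358,130),(10,503)):print("rest sd",onz(sd,f(*p,215,255,3),.01))
E
```

```text
plate sc L [ 0.5561 -0.3996  0.012 ]
plate sc Rr [ 0.3856 -0.0119  0.012 ]
plate sc B [0.5099 0.0055 0.012 ]
plate sd bl [0.505 0.008 0.012]
plate sd br [ 0.3852 -0.0074  0.012 ]
plate sd tr [ 0.4345 -0.4128  0.012 ]
plate sd tl [ 0.5541 -0.3981  0.012 ]
laser sc cap1a [0.5219 0.0596 0.058 ]
laser sc cap1b [0.4828 0.0519 0.058 ]
laser sc cap2a [0.5494 0.3884 0.058 ]
laser sc cap2b [0.5043 0.3892 0.058 ]
laser sd t1 [0.5278 0.0649 0.058 ]
laser sd t2 [0.4845 0.0666 0.058 ]
laser sd b1 [0.5473 0.3903 0.058 ]
laser sd b2 [0.512 0.396 0.058]
rest sc [0.5461 0.0764 0.01  ]
rest sd [0.4636 0.0854 0.01  ]
rest sd [0.5676 0.3838 0.01  ]
```

>>> {"op": "servo_tool", "data": {"hand": [0,0,0,0,0,0,0,0,0,0], "dp": [[0.025,0.05,0.005],[0.05,0.1,0.01],[0.075,0.15,0.015],[0.1,0.2,0.02],[0.125,0.25,0.03],[0.15,0.3,0.03],[0.175,0.35,0.03],[0.2,0.4,0.03],[0.21,0.43,0.03],[0.21,0.43,0.03]], "rotation": [[0,0,0],[0,0,0],[0,0,0],[0,0,0],[0,0,0],[0,0,0],[0,0,0],[0,0,0],[0,0,0],[0,0,0]]}}

```text
clock: 1.4
position: [0.4038, -0.0832, 0.2492]
orientation: [-0.0, 0.983, 0.181, -0.0]
contact_force: [0.3, -0.5, -0.3]
opening: 0.094
```

```bash
python3 - <<'E'
from h import *
s=bot.sense(); print(s["clock"],s["position"],s["joint_positions"],s["contact_force"])
cv2.imwrite("pics/w1.png",bot.grab_frame("wrist")[:,:,::-1])
E
```

```text
1.4 [ 0.40379918 -0.08319957  0.2492043 ] [-3.40819203e-01 -2.27421520e-01  1.60763591e+00 -1.22234480e-04
  1.76199814e+00  8.65783205e-01] [ 0.28722783 -0.49540069 -0.26625572]
```

View pics/w1.png

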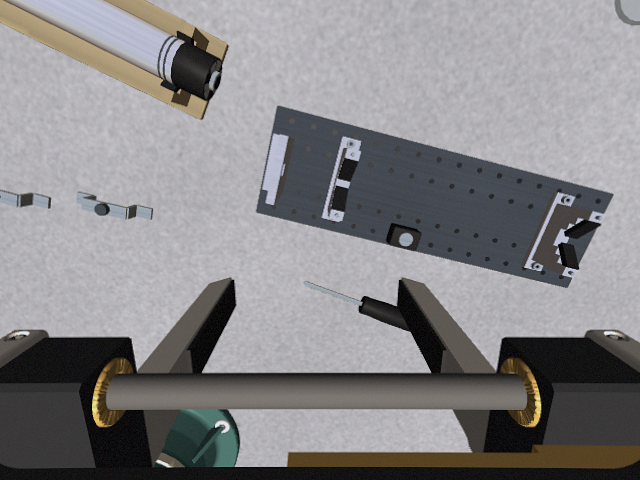

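```bash
python3 - <<'E'
import cv2
a=cv2.imread("pics/w1.png")[25:110,140:240]; b=cv2.imread("pics/scene0.png")[345:390,445:495]; c=cv2.imread("pics/side0.png")[385:440,220:270]
R=lambda i,s:cv2.resize(i,None,fx=s,fy=s,interpolation=cv2.INTER_CUBIC)
import numpy as np
A=R(a,4);B=R(b,7)[:300];C=R(c,6)[:300]
h=340
pad=lambda i:cv2.copyMakeBorder(i[:h],0,max(0,h-i.shape[0]),0,0,cv2.BORDER_CONSTANT)
o=np.hstack([pad(A),pad(B)]);cv2.imwrite("pics/e1.png",o);cv2.imwrite("pics/e2.png",C)
E
```

```text
(no output)
```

View pics/e1.png

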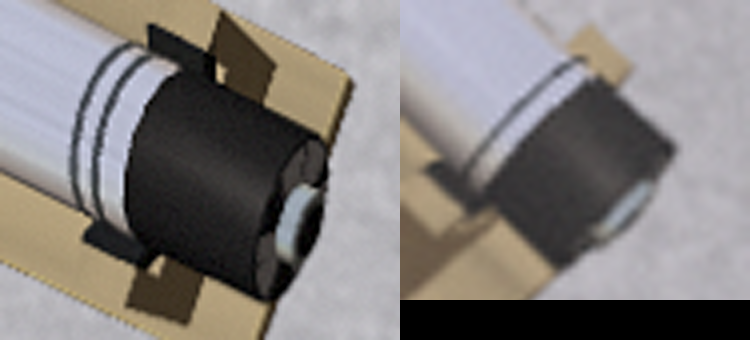

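View pics/e2.png

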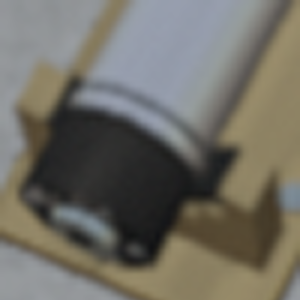

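>>> {"op": "servo_tool", "data": {"hand": [0,0,0,0,0,0,0,0,0,0], "dp": [[0.01,0.06,0],[0.02,0.12,0],[0.03,0.18,-0.01],[0.04,0.24,-0.02],[0.05,0.3,-0.03],[0.055,0.36,-0.04],[0.06,0.42,-0.05],[0.065,0.48,-0.06],[0.07,0.54,-0.07],[0.07,0.55,-0.07]], "rotation": [[0,0,8],[0,0,16],[0,0,24],[0,0,32],[0,0,40],[0,0,48],[0,0,56],[0,0,64],[0,0,65.4],[0,0,65.4]]}}

```text
clock: 2.7
position: [0.4738, 0.4661, 0.1758]
orientation: [-0.0, 0.731, 0.683, -0.003]
contact_force: [0.2, -1.0, -0.5]
opening: 0.0938
```

```bash
python3 - <<'E'
from h import *
s=bot.sense(); print(s["clock"],s["position"],s["joint_positions"],s["contact_force"])
i=bot.grab_frame("wrist")[:,:,::-1]
cv2.imwrite("pics/w2.png",i)
E
```

```text
2.7 [0.47384313 0.46605332 0.17584212] [ 6.91937131e-01  3.58870495e-01  1.13209718e+00 -1.78001668e-04
  1.65571738e+00  7.60274776e-01] [ 0.22568246 -0.9844878  -0.50465478]
```

View pics/w2.png

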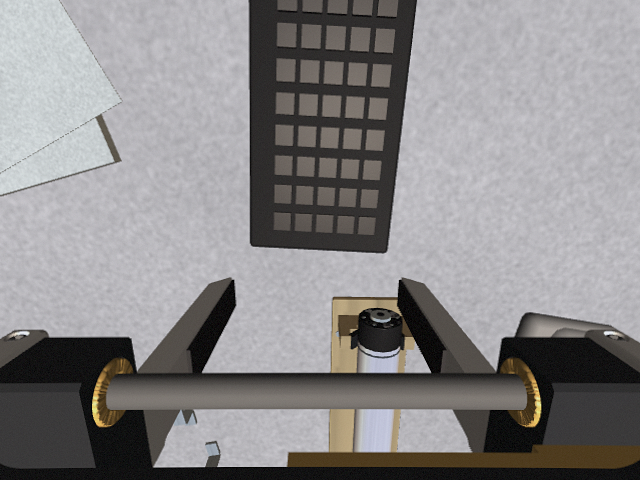

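```bash
python3 - <<'E'
import cv2
a=cv2.imread("pics/w2.png")[300:365,340:420]
cv2.imwrite("pics/e3.png",cv2.resize(a,None,fx=7,fy=7,interpolation=cv2.INTER_CUBIC))
E
```

```text
(no output)
```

View pics/e3.png

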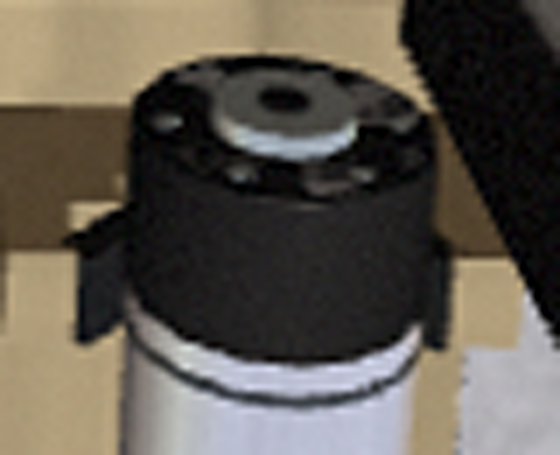

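>>> {"op": "servo_tool", "data": {"hand": [0,0,0,0,0,0,0,0,0,0], "dp": [[0.01,-0.05,0.015],[0.02,-0.1,0.03],[0.03,-0.15,0.045],[0.038,-0.2,0.06],[0.042,-0.239,0.07],[0.042,-0.239,0.07],[0.042,-0.239,0.07],[0.042,-0.239,0.07],[0.042,-0.239,0.07],[0.042,-0.239,0.07]], "rotation": [[0,0,0],[0,0,0],[0,0,0],[0,0,0],[0,0,0],[0,0,0],[0,0,0],[0,0,0],[0,0,0],[0,0,0]]}}

```text
clock: 4.0
position: [0.5154, 0.2269, 0.2491]
orientation: [-0.0, 0.731, 0.683, -0.0]
contact_force: [-0.6, -0.3, 0.6]
opening: 0.0941
```

```bash
python3 - <<'E'
from h import *
s=bot.sense(); print(s["clock"],s["position"],s["orientation"],s["contact_force"],s["ft_torque"])
import pickle;pickle.dump(s,open("s3.pkl","wb"))
i=bot.grab_frame("wrist")[:,:,::-1]
cv2.imwrite("pics/w3.png",i)
E
```

```text
4.0 [0.51538628 0.22688319 0.24907164] [-1.43282361e-04  7.30840150e-01  6.82548569e-01 -3.23408759e-04] [-0.56290572 -0.31173412  0.61619551] [ 0.0020624  -0.08811758  0.01323321]
```

View pics/w3.png

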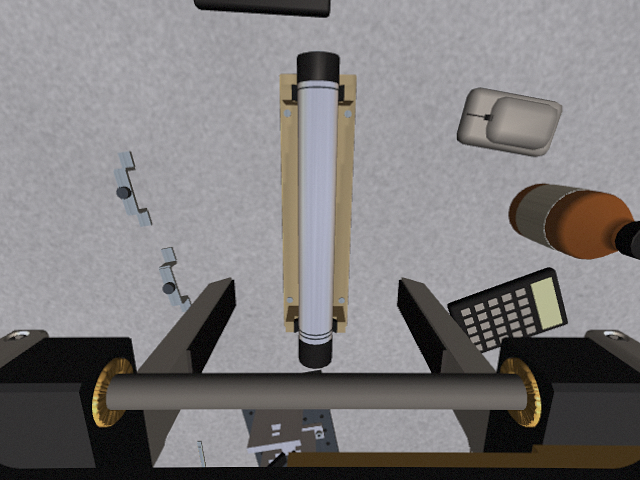

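```bash
python3 - <<'E'
from h import *
import pickle
np.set_printoptions(precision=4,suppress=True)
s=pickle.load(open("s3.pkl","rb")); c=cam("wrist",s)
i=cv2.imread("pics/w3.png"); g=cv2.cvtColor(i,6).astype(int)
hsv=cv2.cvtColor(i,cv2.COLOR_BGR2HSV)
for r in (100,140,180,220,260,300):
    row=i[r,285:350].astype(int); d=row[:,0]-row[:,2]  # blue-red
    w=np.where(d>5)[0]+285; 
    m=(w.min()+w.max())/2; print(r,w.min(),w.max(),onz(c,(m,r),.058))
print(g[40:60,318],g[355:375,316])
for p in ((318.5,51.5),(315.5,366.5)): print(onz(c,p,.078))
# mount pts in scene
E
```

```text
100 304 333 [0.5261 0.352  0.058 ]
140 304 332 [0.5231 0.3146 0.058 ]
180 303 331 [0.5194 0.2748 0.058 ]
220 303 330 [0.516  0.2323 0.058 ]
260 303 329 [0.5124 0.1867 0.058 ]
300 287 343 [0.5079 0.138  0.058 ]
[161 162 162 163 163 159 161 162 160 161 160  82  51  53  57  56  57  60
  60  59] [ 32  35  31  34  30  25  32  30  25  32  28  28  26  76 180  93  22  29
  25  23]
[0.5285 0.3893 0.078 ]
[0.5034 0.0632 0.078 ]
```

>>> {"op": "servo_tool", "data": {"hand": [0,0,0,0,0,0,100,130,255,255], "dp": [[0,0,-0.04],[0,0,-0.08],[0,0,-0.12],[0,0,-0.15],[0,0,-0.18],[0,0,-0.196],[0,0,-0.196],[0,0,-0.196],[0,0,-0.196],[0,0,-0.196]], "rotation": [[0,0,-0.6],[0,0,-0.6],[0,0,-0.6],[0,0,-0.6],[0,0,-0.6],[0,0,-0.6],[0,0,-0.6],[0,0,-0.6],[0,0,-0.6],[0,0,-0.6]], "grip_force": 17}}

```text
clock: 5.3
position: [0.5163, 0.2264, 0.0546]
orientation: [0.0, 0.735, 0.678, 0.001]
contact_force: [0.4, 0.7, -0.3]
opening: 0.0574
```

```bash
cat > st.py <<'E'
from h import *
import sys
np.set_printoptions(precision=4,suppress=True)
s=bot.sense()
q=s["orientation"]; M=R.from_quat([q[1],q[2],q[3],q[0]]).as_matrix()
print(s["clock"],"pos",s["position"],"F",s["contact_force"],"T",s["ft_torque"],"Ttool",M.T@s["ft_torque"],"open",s["opening"])
for n in sys.argv[1:]:
    name,f=n.split(":"); cv2.imwrite(f"pics/{f}.png",bot.grab_frame(name)[:,:,::-1])
E
python3 st.py
```

```text
5.3 pos [0.5163 0.2264 0.0546] F [ 0.4018  0.689  -0.3495] T [ 0.0122 -0.0237 -0.0095] Ttool [-0.0227  0.014   0.0095] open 0.0573671518791426
```

>>> {"op": "servo_tool", "data": {"hand": [255,255,255,255,255,255,255,255,255,255], "dp": [[0,0,0],[0,0,0],[0,0,0],[0,0,0],[0,0,0.002],[0,0,0.004],[0,0,0.006],[0,0,0.008],[0,0,0.008],[0,0,0.008]], "rotation": [[0,0,0],[0,0,0],[0,0,0],[0,0,0],[0,0,0],[0,0,0],[0,0,0],[0,0,0],[0,0,0],[0,0,0]]}}

```text
clock: 6.55
position: [0.5154, 0.2263, 0.0613]
orientation: [-0.0, 0.735, 0.678, -0.0]
contact_force: [-1.0, 3.3, -5.3]
opening: 0.0397
```

```bash
python3 st.py wrist:l1 side:l1s scene:l1c; python3 - <<'E'
import cv2,numpy as np
a=cv2.imread("pics/l1s.png")[255:440,215:345]; b=cv2.imread("pics/l1c.png")[235:390,325:495]
A=cv2.resize(a,None,fx=3,fy=3);B=cv2.resize(b,None,fx=2.4,fy=2.4)
B=cv2.copyMakeBorder(B,0,A.shape[0]-B.shape[0],0,0,cv2.BORDER_CONSTANT)
cv2.imwrite("pics/l1x.png",np.hstack([A,B]))
E
```

```text
6.55 pos [0.5154 0.2263 0.0613] F [-1.0454  3.2683 -5.3482] T [ 0.2437 -0.0118  0.0912] Ttool [ 0.0076  0.2438 -0.0912] open 0.039722380690232
```

View pics/l1x.png

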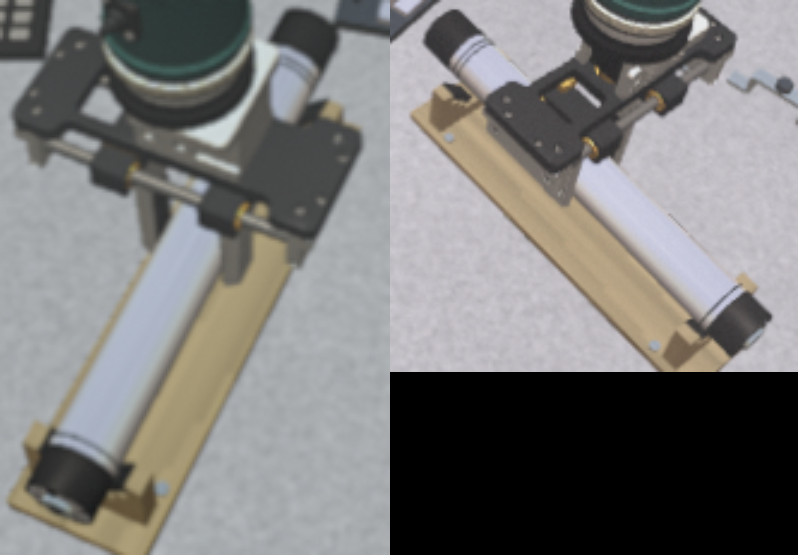

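View pics/l1.png

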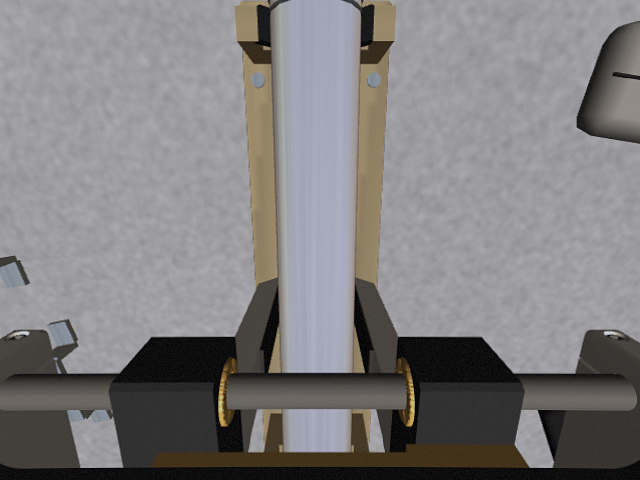

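>>> {"op": "servo_tool", "data": {"hand": [255,255,255,255,100,100,100,100,100,100], "dp": [[0,0,-0.003],[0,0,-0.006],[0,0,-0.008],[0,0,-0.008],[0,0,-0.008],[0,0,-0.008],[0.001,0.012,-0.008],[0.002,0.03,-0.008],[0.004,0.05,-0.008],[0.004,0.05,-0.008]], "rotation": [[0,0,0],[0,0,0],[0,0,0],[0,0,0],[0,0,0],[0,0,0],[0,0,0],[0,0,0],[0,0,0],[0,0,0]]}}

```text
clock: 7.95
position: [0.5196, 0.2783, 0.0534]
orientation: [-0.0, 0.734, 0.679, 0.0]
contact_force: [0.5, 0.2, -1.3]
opening: 0.0569
```

```bash
python3 st.py wrist:l2; 
```

```text
7.95 pos [0.5196 0.2783 0.0534] F [ 0.5361  0.179  -1.2558] T [-0.0268 -0.0918  0.0323] Ttool [-0.0936 -0.0197 -0.0323] open 0.05686631102729127
```

View pics/l2.png

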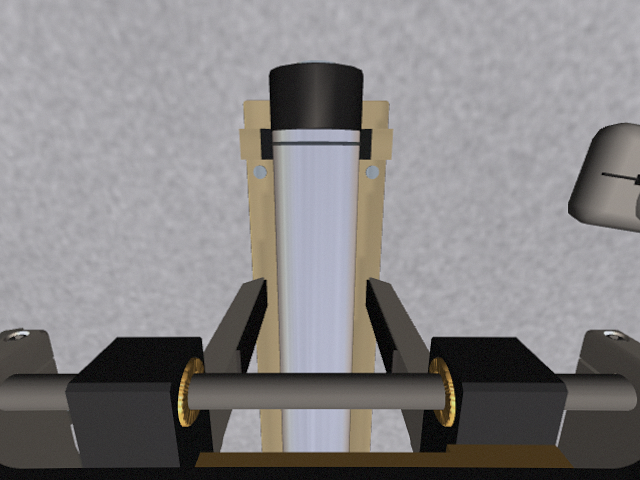

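>>> {"op": "servo_tool", "data": {"hand": [255,255,255,255,255,255,255,255,255,255], "dp": [[0,0,0],[0,0,0],[0,0,0],[0,0,0.002],[0,0,0.004],[0,0,0.006],[0,0,0.008],[0,0,0.008],[0,0,0.008],[0,0,0.008]], "rotation": [[0,0,0],[0,0,0],[0,0,0],[0,0,0],[0,0,0],[0,0,0],[0,0,0],[0,0,0],[0,0,0],[0,0,0]]}}

```text
clock: 9.25
position: [0.5196, 0.2762, 0.0614]
orientation: [0.0, 0.735, 0.678, -0.0]
contact_force: [0.2, -0.3, -7.7]
opening: 0.0397
```

```bash
cat > x.sh <<'E'
python3 st.py wrist:$1w side:$1s scene:$1c; python3 - <<P
import cv2,numpy as np
a=cv2.imread("pics/$1s.png")[255:440,215:345]; b=cv2.imread("pics/$1c.png")[235:390,325:495]
A=cv2.resize(a,None,fx=3,fy=3);B=cv2.resize(b,None,fx=2.4,fy=2.4)
B=cv2.copyMakeBorder(B,0,A.shape[0]-B.shape[0],0,0,cv2.BORDER_CONSTANT)
cv2.imwrite("pics/$1x.png",np.hstack([A,B]))
P
E
bash x.sh m2
```

```text
9.25 pos [0.5196 0.2762 0.0614] F [ 0.2303 -0.2555 -7.7432] T [-0.113  -0.0428  0.0096] Ttool [-0.0517 -0.1092 -0.0095] open 0.039663619313388236
```

View pics/m2x.png

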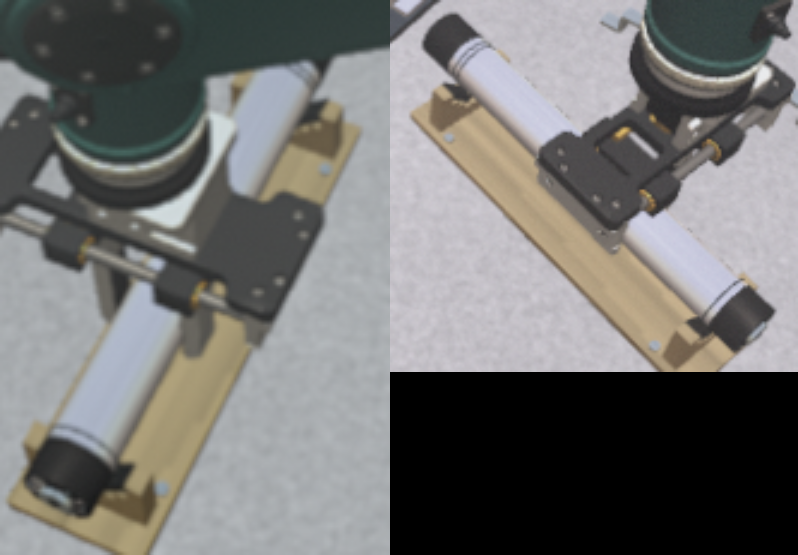

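View pics/m2w.png

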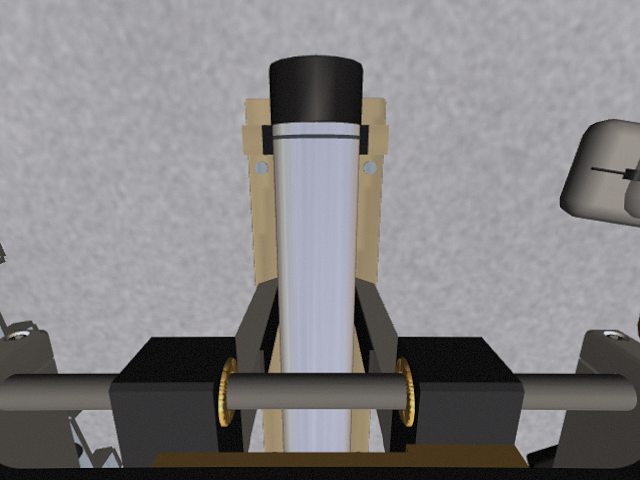

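>>> {"op": "servo_tool", "data": {"hand": [255,255,255,255,150,120,120,120,120,120], "dp": [[0,0,-0.003],[0,0,-0.006],[0,0,-0.008],[0,0,-0.008],[0,0,-0.008],[0,0,-0.008],[0,0.003,-0.008],[0.001,0.006,-0.008],[0.001,0.009,-0.008],[0.001,0.009,-0.008]], "rotation": [[0,0,0],[0,0,0],[0,0,0],[0,0,0],[0,0,0],[0,0,0],[0,0,0],[0,0,0],[0,0,0],[0,0,0]]}}

```text
clock: 10.65
position: [0.5208, 0.2856, 0.0536]
orientation: [0.0, 0.735, 0.678, 0.0]
contact_force: [-0.2, -0.6, 0.3]
opening: 0.0495
```

```bash
python3 st.py wrist:l3
```

```text
10.65 pos [0.5208 0.2856 0.0536] F [-0.2245 -0.552   0.2698] T [-0.0417 -0.0805 -0.0341] Ttool [-0.0836 -0.0352  0.034 ] open 0.04952420387830895
```

>>> {"op": "servo_tool", "data": {"hand": [255,255,255,255,255,255,255,255,255,255], "dp": [[0,0,0],[0,0,0],[0,0,0],[0,0,0.002],[0,0,0.005],[0,0,0.008],[0,0,0.01],[0,0,0.01],[0,0,0.01],[0,0,0.01]], "rotation": [[0,0,0],[0,0,0],[0,0,0],[0,0,0],[0,0,0],[0,0,0],[0,0,0],[0,0,0],[0,0,0],[0,0,0]]}}

```text
clock: 11.95
position: [0.5206, 0.2852, 0.0634]
orientation: [0.0, 0.735, 0.678, -0.0]
contact_force: [-0.5, -0.4, -7.8]
opening: 0.0399
```

```bash
bash x.sh m3
```

```text
11.95 pos [0.5206 0.2852 0.0634] F [-0.5294 -0.4389 -7.7773] T [-0.0725 -0.0646 -0.0076] Ttool [-0.0702 -0.0671  0.0076] open 0.03988537514696431
```

View pics/m3x.png

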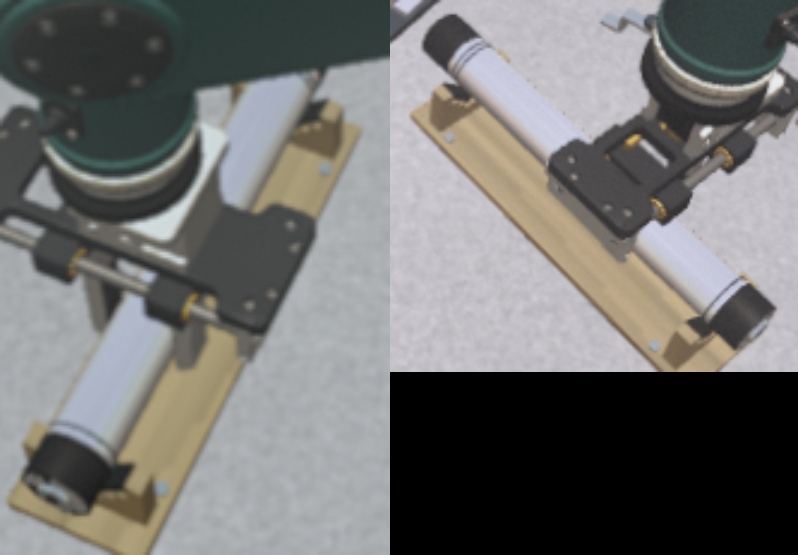

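View pics/m3w.png

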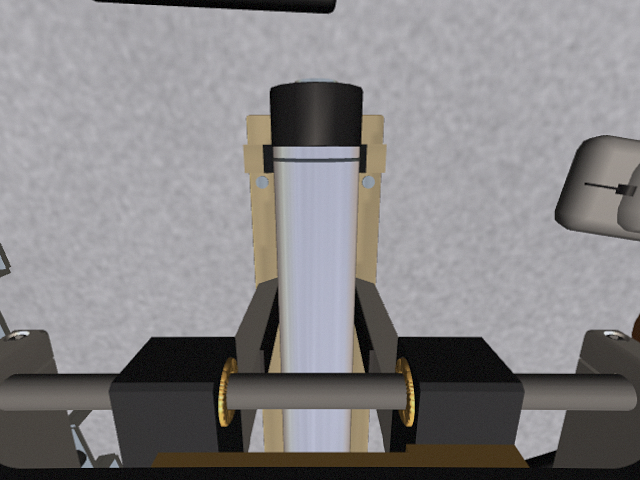

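View pics/l3.png

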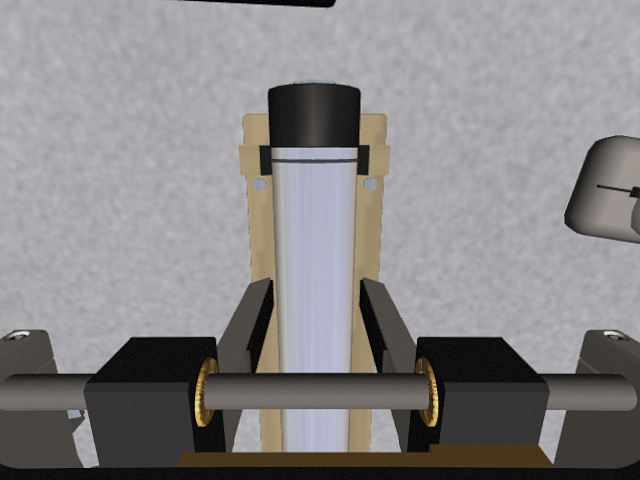

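```bash
python3 - <<'E'
from h import *
np.set_printoptions(precision=4,suppress=True)
s=bot.sense(); c=cam("wrist",s)
q=s["orientation"]; M=R.from_quat([q[1],q[2],q[3],q[0]]).as_matrix()
for p,z in (((317,82),.088),):
    P=onz(c,p,z); print("front end",P,"tool",M.T@(P-s["position"]))
g=cv2.cvtColor(cv2.imread("pics/m3w.png"),6).astype(int); print(g[70:100,330])
# mount
f=lambda x,y,ox,oy,k=4:((x+.5)/k-.5+ox,(y+.5)/k-.5+oy)
s1={"position":np.array([.4038,-.0832,.2492]),"orientation":np.array([0,.9835,.1809,0])}
w=cam("wrist",s1)
obs=[]
sc=cam("scene");sd=cam("side")
C={"A":(220,62.5,12),"B":(220,-62.5,12),"C":(-190,-62.5,12),"D":(-190,62.5,12)}
# determine y side: x points +y world => plate y = -x world. small world x -> +y
for cc,l in ((sc,dict(D=None)),):pass
obs+= [(sc,(-190,-62.5,12),f(25,158,195,130)),(sc,(220,62.5,12),f(655,362,195,130)),(sc,(220,-62.5,12),f(515,490,195,130))]
obs+= [(sd,(220,-62.5,12),f(8,550,325,125)),(sd,(220,62.5,12),f(243,590,325,125)),(sd,(-190,62.5,12),f(335,72,325,125)),(sd,(-190,-62.5,12),f(142,45,325,125))]
obs+= [(w,(220,-62.5,12),(278,106)),(w,(220,62.5,12),(257,213)),(w,(-190,62.5,12),(569,288)),(w,(-190,-62.5,12),(613,194))]
from scipy.optimize import least_squares
def W(p,P):
    a=p[2];P=np.array(P)/1000; return np.array([p[0]+P[0]*np.cos(a)-P[1]*np.sin(a),p[1]+P[0]*np.sin(a)+P[1]*np.cos(a),P[2]])
def fit(o):
    r=least_squares(lambda p:np.concatenate([proj(cc,W(p,P))[0]-uv for cc,P,uv in o]),[.472,-.2185,1.69]); return r
for o in (obs,obs[:3],obs[3:7],obs[7:]):
    r=fit(o); print(r.x,np.degrees(r.x[2]),r.fun.reshape(-1,2).round(1).tolist() if o is obs else "")
E
```

```text
front end [0.5293 0.3892 0.088 ] tool [ 0.1044  0.0004 -0.0246]
[166 168 172 172 175 174 174 170 169 161 160 127  66  37  36  41  40  38
  42  43  47  42  45  40  43  44  44  47  46  45]
[ 0.471  -0.2231  1.6918] 96.93141048593549 [[-0.9, -0.9], [0.9, -0.7], [0.3, -1.5], [0.1, -2.1], [2.0, -1.5], [1.7, -1.4], [-0.0, -1.6], [-1.2, -1.2], [-1.7, -0.6], [-1.4, -0.2], [1.5, -0.7]]
[ 0.4726 -0.221   1.685 ] 96.54398017979416 
[ 0.4716 -0.2178  1.6917] 96.92783273253215 
[ 0.4704 -0.2243  1.6927] 96.98319467726718
```

>>> {"op": "servo_tool", "data": {"hand": [255,255,255,255,255,255,255,255,255,255], "dp": [[0,0,0.005],[0,0,0.015],[0,0,0.03],[0,0,0.047],[0,0,0.065],[0,0,0.083],[0,0,0.1],[0,0,0.114],[0,0,0.122],[0,0,0.126]], "rotation": [[0,0,0],[0,0,0],[0,0,0],[0,0,0],[0,0,0],[0,0,0],[0,0,0],[0,0,0],[0,0,0],[0,0,0]]}}

```text
clock: 13.35
position: [0.5207, 0.2852, 0.1899]
orientation: [0.0, 0.735, 0.678, 0.0]
contact_force: [0.0, -0.0, -8.9]
opening: 0.0398
```

```bash
python3 st.py wrist:m4w scene:m4c
```

```text
13.35 pos [0.5207 0.2852 0.1899] F [ 0.0222 -0.0277 -8.8609] T [-0.043  -0.1105  0.0097] Ttool [-0.1135 -0.034  -0.0097] open 0.039777553162767855
```

View pics/m4w.png

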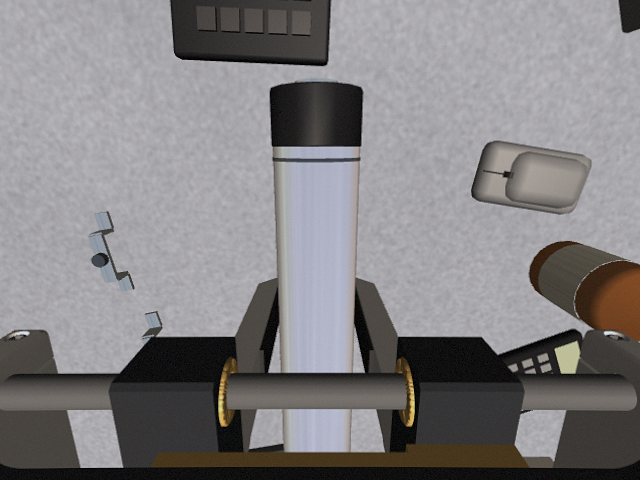

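View pics/m4c.png

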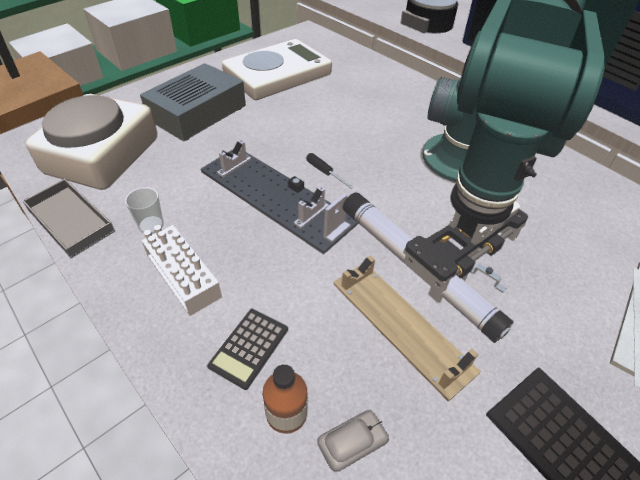

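>>> {"op": "servo_tool", "data": {"hand": [255,255,255,255,255,255,255,255,255,255], "dp": [[0,-0.005,0],[-0.002,-0.016,0],[-0.004,-0.033,0],[-0.007,-0.055,0],[-0.01,-0.08,0],[-0.014,-0.107,0],[-0.017,-0.135,0],[-0.021,-0.163,0],[-0.025,-0.192,0],[-0.028,-0.22,0]], "rotation": [[0,0,0],[0,0,0],[0,0,1],[0,0,2],[0,0,3],[0,0,4],[0,0,5],[0,0,6],[0,0,7],[0,0,8]]}}

```text
clock: 14.7
position: [0.4918, 0.0635, 0.1894]
orientation: [0.0, 0.686, 0.728, -0.0]
contact_force: [0.0, 0.3, -7.8]
opening: 0.0395
```

>>> {"op": "servo_tool", "data": {"hand": [255,255,255,255,255,255,255,255,255,255], "dp": [[-0.003,-0.028,0],[-0.007,-0.056,0],[-0.011,-0.084,0],[-0.014,-0.112,0],[-0.018,-0.14,0],[-0.021,-0.166,0],[-0.024,-0.189,0],[-0.027,-0.207,0],[-0.028,-0.219,0],[-0.029,-0.225,0]], "rotation": [[0,0,1],[0,0,2],[0,0,3],[0,0,3.5],[0,0,3.5],[0,0,3.5],[0,0,3.5],[0,0,3.5],[0,0,3.5],[0,0,3.5]]}}

```text
clock: 15.95
position: [0.4635, -0.1603, 0.1895]
orientation: [-0.0, 0.663, 0.748, 0.0]
contact_force: [0.6, 0.2, -8.2]
opening: 0.0393
```

```bash
python3 st.py wrist:m5w scene:m5c side:m5s
```

```text
15.95 pos [ 0.4635 -0.1603  0.1895] F [ 0.6077  0.1864 -8.2466] T [-0.0289 -0.0824 -0.0064] Ttool [-0.0783 -0.0385  0.0063] open 0.0393321756250484
```

View pics/m5w.png

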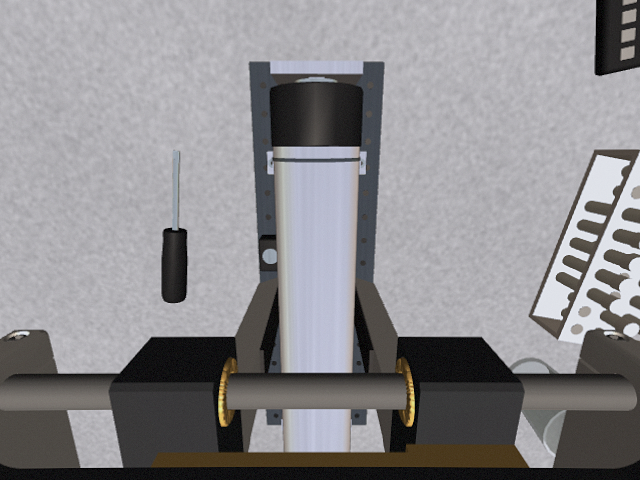

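View pics/m5c.png

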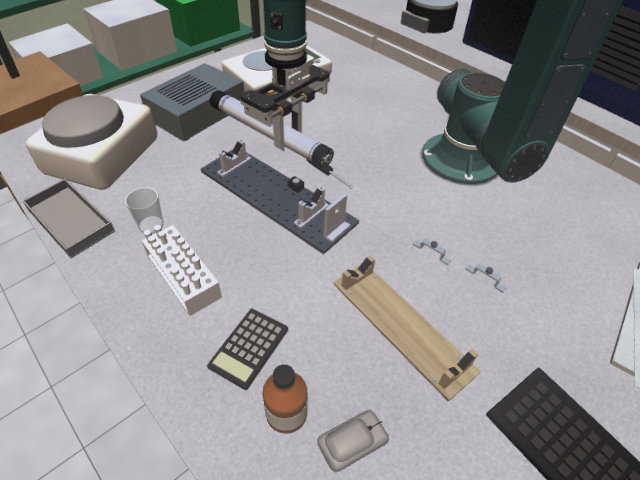

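View pics/m5s.png

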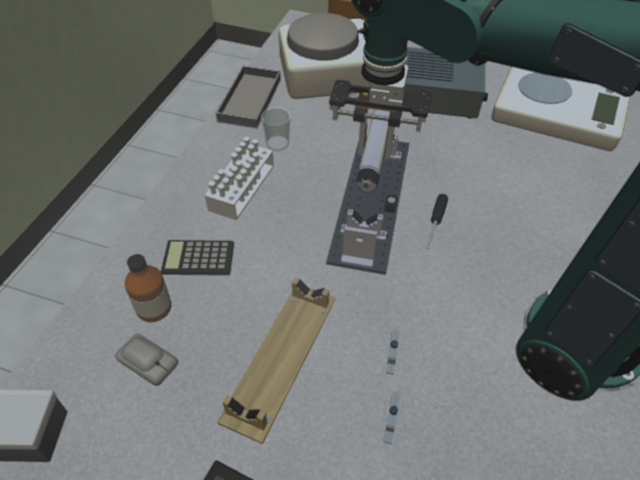

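```bash
python3 - <<'E'
from h import *
np.set_printoptions(precision=4,suppress=True)
s=bot.sense(); c=cam("wrist",s)
a=np.radians(96.9); Rm=np.array([[np.cos(a),np.sin(a)],[-np.sin(a),np.cos(a)]])
t=np.array([.4715,-.2195])
for n,p,z in (("plate end L",(250,62),.012),("plate end R",(384,62),.012),("filter top",(270,256),.034+.012),("filter top if 34 abs",(270,256),.034),("footL",(270,163),.018),("footR",(363,163),.018)):
    P=onz(c,p,z); print(n,P,Rm@(P[:2]-t)*1000)
q=s["orientation"]; M=R.from_quat([q[1],q[2],q[3],q[0]]).as_matrix()
P=onz(c,(317,82),s["position"][2]+.025); print("front",P,"tool",M.T@(P-s["position"]), "mount",Rm@(P[:2]-t)*1000)
print(np.degrees(np.arctan2(M[1,0],M[0,0])))
cv2.imwrite("pics/m5z.png",cv2.resize(cv2.imread("pics/m5w.png")[50:290,235:400],None,fx=2.4,fy=2.4))
E
```

```text
plate end L [ 0.3845 -0.0119  0.012 ] [216.5549  61.3786]
plate end R [0.5066 0.0029 0.012 ] [216.6023 -61.5944]
filter top [ 0.4218 -0.1847  0.046 ] [40.515  45.1986]
filter top if 34 abs [ 0.4205 -0.1888  0.034 ] [36.6364 46.9338]
footL [ 0.4109 -0.0991  0.018 ] [126.8279  45.6721]
footR [ 0.501  -0.0881  0.018 ] [126.8735 -45.1121]
front [ 0.4514 -0.056   0.2144] tool [ 0.1043  0.0004 -0.0249] mount [164.7626   0.2584]
96.91970417689156
```

View pics/m5z.png

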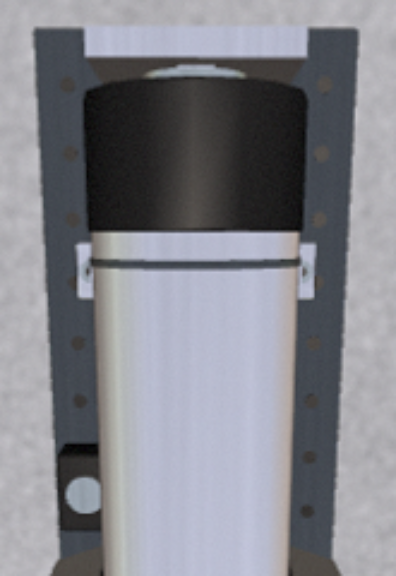

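>>> {"op": "servo_tool", "data": {"hand": [255,255,255,255,255,255,255,255,255,255], "dp": [[0,-0.001,-0.004],[0,-0.002,-0.014],[0,-0.0025,-0.028],[0,-0.0025,-0.044],[0,-0.0025,-0.06],[0,-0.0025,-0.076],[0,-0.0025,-0.09],[0,-0.0025,-0.1],[0,-0.0025,-0.106],[0,-0.0025,-0.108]], "rotation": [[0,0,0],[0,0,0],[0,0,0],[0,0,0],[0,0,0],[0,0,0],[0,0,0],[0,0,0],[0,0,0],[0,0,0]]}}

```text
clock: 17.35
position: [0.4637, -0.1623, 0.0813]
orientation: [0.0, 0.663, 0.748, 0.0]
contact_force: [-0.9, -0.9, -8.6]
opening: 0.0395
```

```bash
python3 st.py wrist:m6w scene:m6c side:m6s; python3 - <<'P'
import cv2,numpy as np
a=cv2.imread("pics/m6s.png")[125:285,315:425]; b=cv2.imread("pics/m6c.png")[110:255,190:370]
A=cv2.resize(a,None,fx=3,fy=3);B=cv2.resize(b,None,fx=2.4,fy=2.4)
B=cv2.copyMakeBorder(B,0,A.shape[0]-B.shape[0],0,0,cv2.BORDER_CONSTANT)
cv2.imwrite("pics/m6x.png",np.hstack([A,B]))
P
```

```text
17.35 pos [ 0.4637 -0.1623  0.0813] F [-0.8892 -0.8635 -8.5544] T [-0.0335 -0.0801  0.0244] Ttool [-0.0755 -0.0429 -0.0244] open 0.039472274758258846
```

View pics/m6w.png

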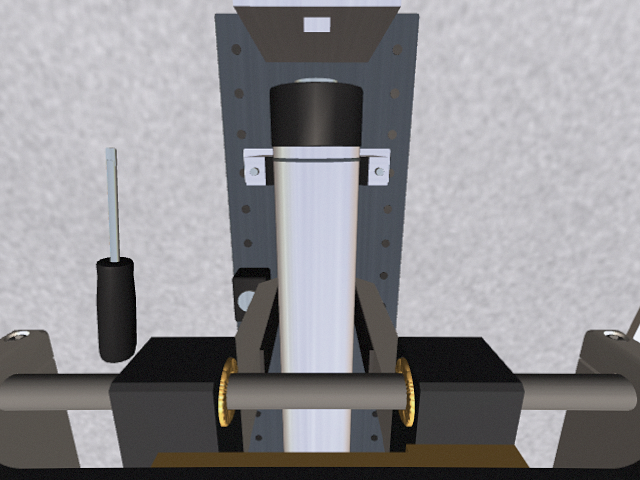

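View pics/m6x.png

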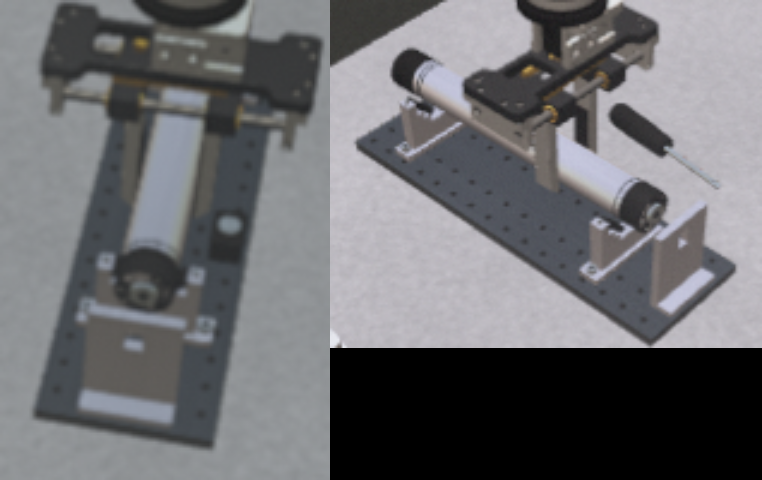

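```bash
python3 - <<'E'
from h import *
np.set_printoptions(precision=4,suppress=True)
s=bot.sense(); c=cam("wrist",s)
a=np.radians(96.9); Rm=np.array([[np.cos(a),np.sin(a)],[-np.sin(a),np.cos(a)]])
t=np.array([.4715,-.2195])
for n,p,z in (("Vfront L",(244,150),.074),("VfrontR",(390.5,150),.074),("front rim",(317,82),s["position"][2]+.025),("bracket top near edge L",(233,7),.098),("R",(401,7),.098),("bracket base?",(270,62),.012),("bracket base?",(367,62),.012),("plate L",(215,13),.012),("plateR",(419,13),.012)):
    P=onz(c,p,z); print(n,P,Rm@(P[:2]-t)*1000)
cv2.imwrite("pics/m6z.png",cv2.resize(cv2.imread("pics/m6w.png")[0:200,205:430],None,fx=3,fy=3))
E
```

```text
Vfront L [ 0.4189 -0.0882  0.074 ] [136.681   36.4506]
VfrontR [ 0.4912 -0.0794  0.074 ] [136.7083 -36.342 ]
front rim [ 0.4518 -0.0589  0.107 ] [161.8033   0.3052]
bracket top near edge L [ 0.4165 -0.0354  0.098 ] [189.4198  32.5044]
R [ 0.4804 -0.0276  0.098 ] [189.4518 -31.887 ]
bracket base? [ 0.4193 -0.0348  0.012 ] [189.6097  29.6586]
bracket base? [ 0.4799 -0.0275  0.012 ] [189.6348 -31.4281]
plate L [ 0.384  -0.0124  0.012 ] [216.1091  61.9559]
plateR [0.5069 0.0025 0.012 ] [216.1701 -61.7833]
```

View pics/m6z.png

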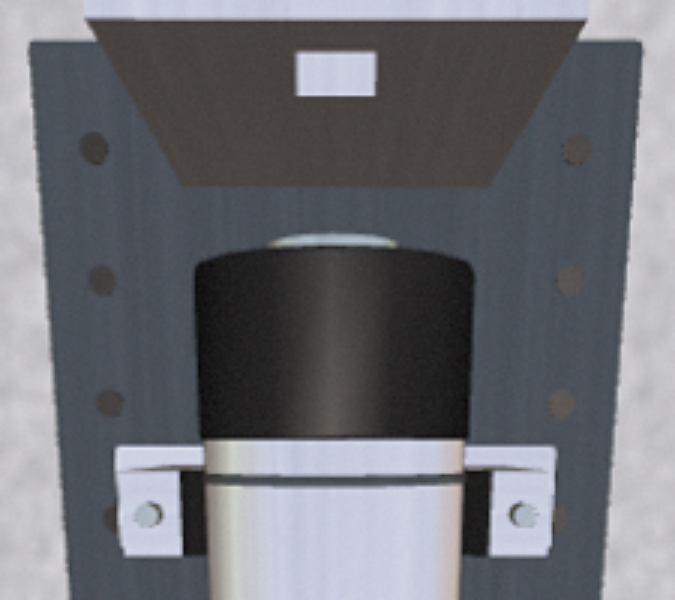

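>>> {"op": "servo_tool", "data": {"hand": [255,255,255,255,255,255,255,255,255,255], "dp": [[0,0,-0.001],[0,0,-0.002],[0,0,-0.003],[0,0,-0.004],[0,0,-0.005],[0,0,-0.006],[0,0,-0.007],[0,0,-0.007],[0,0,-0.0075],[0,0,-0.0075]], "rotation": [[0,0,0],[0,0,0],[0,0,0],[0,0,0],[0,0,0],[0,0,0],[0,0,0],[0,0,0],[0,0,0],[0,0,0]]}}

```text
clock: 18.75
position: [0.4637, -0.1623, 0.074]
orientation: [0.0, 0.663, 0.748, 0.0]
contact_force: [-0.4, -0.1, -8.6]
opening: 0.0394
```

```bash
python3 st.py
```

```text
18.75 pos [ 0.4637 -0.1623  0.074 ] F [-0.3994 -0.1262 -8.6134] T [-0.0427 -0.0799  0.0014] Ttool [-0.0741 -0.052  -0.0014] open 0.03938040403065388
```

Still carrying full weight; creep down further.

>>> {"op": "servo_tool", "data": {"hand": [255,255,255,255,255,255,255,255,255,255], "dp": [[0,0,-0.0003],[0,0,-0.0006],[0,0,-0.0009],[0,0,-0.0012],[0,0,-0.0015],[0,0,-0.0015],[0,0,-0.0015],[0,0,-0.0015],[0,0,-0.0015],[0,0,-0.0015]], "rotation": [[0,0,0],[0,0,0],[0,0,0],[0,0,0],[0,0,0],[0,0,0],[0,0,0],[0,0,0],[0,0,0],[0,0,0]]}}

```text
clock: 20.0
position: [0.4639, -0.1624, 0.0733]
orientation: [0.0, 0.663, 0.748, 0.0]
contact_force: [-3.3, 2.3, 5.5]
opening: 0.0394
```

```bash
python3 st.py
```

```text
20.0 pos [ 0.4639 -0.1624  0.0733] F [-3.2539  2.2651  5.5422] T [ 0.4012  0.6171 -0.087 ] Ttool [0.5643 0.4725 0.0872] open 0.03942036861005021
```

>>> {"op": "servo_tool", "data": {"hand": [255,255,230,140,110,90,90,90,90,90], "dp": [[0,0,0.0004],[0,0,0.0006],[0,0,0.0006],[0,0,0.0006],[0,0,0.0006],[0,0,0.0006],[0,0,0.0006],[0,0,0.0006],[0,0,0.0006],[0,0,0.0006]], "rotation": [[0,0,0],[0,0,0],[0,0,0],[0,0,0],[0,0,0],[0,0,0],[0,0,0],[0,0,0],[0,0,0],[0,0,0]]}}

```text
clock: 21.25
position: [0.4637, -0.1623, 0.0731]
orientation: [0.0, 0.663, 0.748, 0.0]
contact_force: [-0.5, -0.2, 0.2]
opening: 0.0608
```

```bash
python3 st.py wrist:m7w
```

```text
21.25 pos [ 0.4637 -0.1623  0.0731] F [-0.5329 -0.1562  0.2428] T [-0.0208 -0.0858  0.0412] Ttool [-0.0827 -0.0309 -0.0412] open 0.06079634010626828
```

View pics/m7w.png

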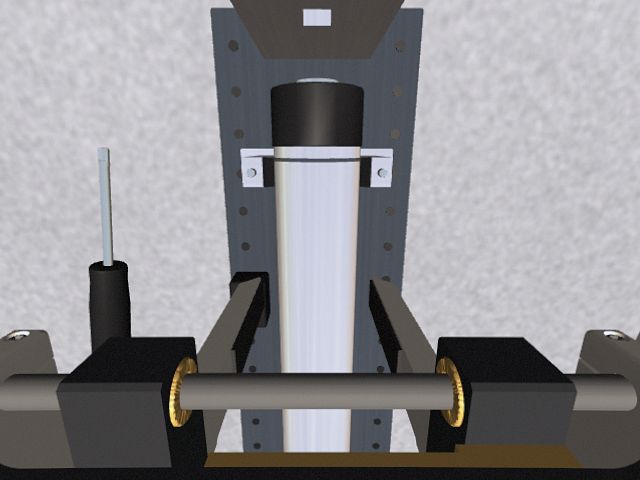

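Released and seated. Retreat straight up to look.

>>> {"op": "servo_tool", "data": {"hand": [90,90,90,90,90,90,90,90,90,90], "dp": [[0,0,0.01],[0,0,0.03],[0,0,0.06],[0,0,0.1],[0,-0.01,0.14],[0,-0.03,0.17],[0,-0.05,0.18],[0,-0.06,0.18],[0,-0.06,0.18],[0,-0.06,0.18]], "rotation": [[0,0,0],[0,0,0],[0,0,0],[0,0,0],[0,0,0],[0,0,0],[0,0,0],[0,0,0],[0,0,0],[0,0,0]]}}

```text
clock: 22.55
position: [0.4631, -0.2217, 0.2514]
orientation: [-0.002, 0.663, 0.749, -0.0]
contact_force: [-0.8, -0.8, 0.6]
opening: 0.0608
```

```bash
python3 st.py wrist:m8w scene:m8c side:m8s; python3 - <<'P'
import cv2,numpy as np
a=cv2.imread("pics/m8s.png")[125:285,315:425]; b=cv2.imread("pics/m8c.png")[110:255,190:370]
A=cv2.resize(a,None,fx=3,fy=3);B=cv2.resize(b,None,fx=2.4,fy=2.4)
B=cv2.copyMakeBorder(B,0,A.shape[0]-B.shape[0],0,0,cv2.BORDER_CONSTANT)
cv2.imwrite("pics/m8x.png",np.hstack([A,B]))
P
```

```text
22.55 pos [ 0.4631 -0.2217  0.2514] F [-0.8205 -0.8194  0.5782] T [ 0.0255 -0.0587  0.0102] Ttool [-0.0613  0.0182 -0.0104] open 0.06081356256913024
```

View pics/m8w.png

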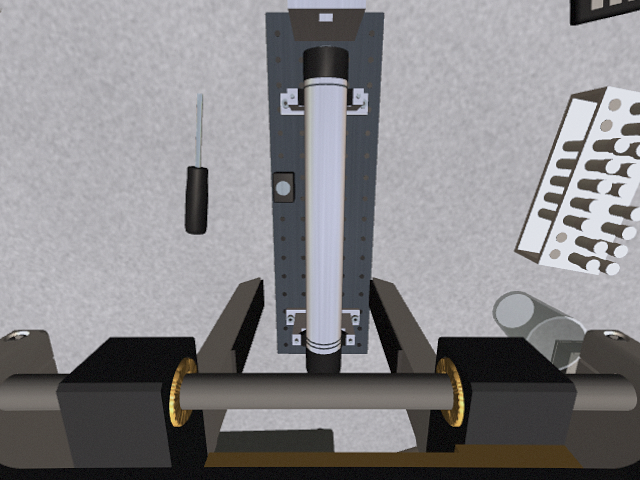

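View pics/m8x.png

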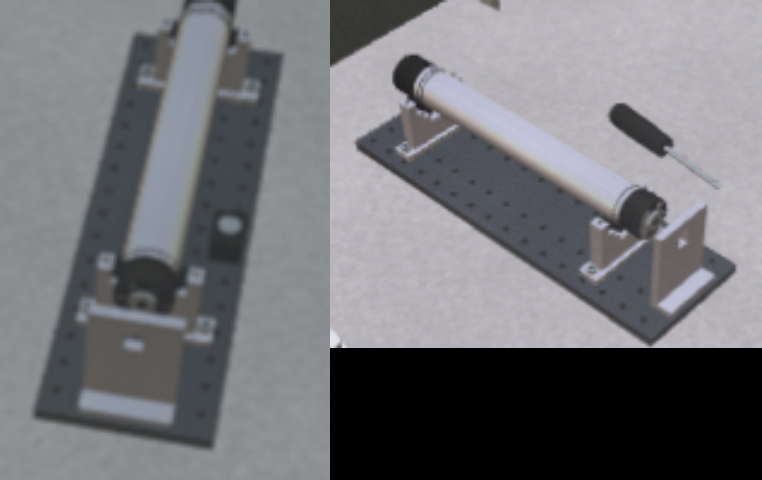

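View pics/m8c.png

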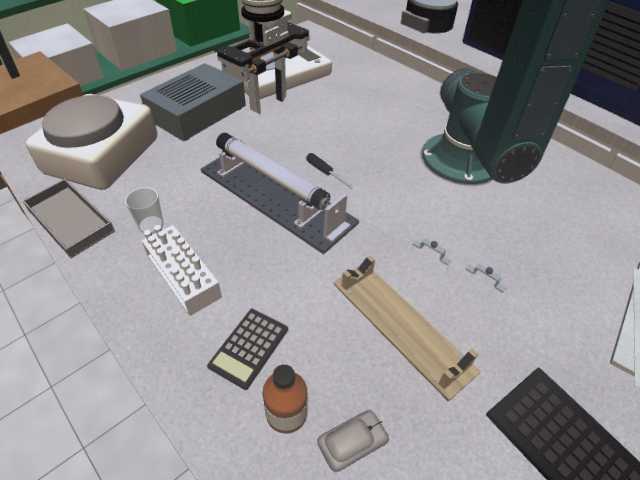

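```bash
python3 - <<'E'
from h import *
np.set_printoptions(precision=4,suppress=True)
s=bot.sense(); c=cam("wrist",s)
a=np.radians(96.9); Rm=np.array([[np.cos(a),np.sin(a)],[-np.sin(a),np.cos(a)]])
t=np.array([.4715,-.2195])
for n,p,z in (("front rim",(326,46),.098),("rear rim",(324,373),.098),("bracket top near L",(289,9),.098),("plate front L",(265,13),.012),("plate rear L",(277,353),.012),("filter",(283,188),.046)):
    P=onz(c,p,z); print(n,P,Rm@(P[:2]-t)*1000)
for n in("scene","side"):
    cc=cam(n); u=np.array([np.cos(a),np.sin(a)])
    m=t-.0036*u
    for d in(.165,-.165): print(n,d,proj(cc,[*(m+d*u),.078]))
E
```

```text
front rim [ 0.4518 -0.0587  0.098 ] [162.0178   0.2322]
rear rim [ 0.4914 -0.3794  0.098 ] [-161.1435   -0.513 ]
bracket top near L [ 0.4181 -0.0357  0.098 ] [188.9011  30.9438]
plate front L [ 0.3838 -0.0136  0.012 ] [214.9045  62.3124]
plate rear L [ 0.4327 -0.4191  0.012 ] [-193.4794   62.4916]
filter [ 0.4224 -0.1881  0.046 ] [37.0884 44.9569]
scene 0.165 [[323.6266 201.1838]]
scene -0.165 [[221.5541 139.7893]]
side 0.165 [[362.783  223.9478]]
side -0.165 [[385.7173 122.5372]]
```

```bash
python3 - <<'E'
from workcell import bot
print(bot.hand_in())
E
```

```text
the job is handed in; nothing more can be done
None
```

The laser head is in both V-mounts with its beam end towards the aperture bracket, and I handed the job in at about 22.7 s.

- **Finding the balance point:** I used a 17 N grip throughout and made three trial lifts of 8–10 mm:
  - At the middle of the barrel the beam end stayed down.
  - 50 mm towards the beam end it hung level, but with some torque left over.
  - About 59 mm towards the beam end it hung level with little torque left over. I lifted and carried it from there.
- **Carrying and laying down:** It still looked level in the pictures taken after the lift, after the carry and just before the final lowering. The reading at touchdown was about 5.5 N. I backed off slightly before opening the jaws, then withdrew upwards.
- **Last checks:** It lies level in both V-mounts. It is about 1 mm off centre lengthwise by the wrist camera, and well under 1 mm off sideways. I saw no change in the other things on the bench in the last scene picture, though I judged that by eye and did not measure it.
- **One disagreement:** The wrist camera put the optical plate 3–6 mm further back along its length than the scene and side cameras did. I centred the laser by the wrist camera, since it saw the laser and plate together. Judged by the other cameras' plate position, it would still be within the 1 cm limit.

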